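# Set the bell timer for the glued birdhouse

### The job

The birdhouse on the bench has just been glued and clamped and needs 20 minutes. On the bell timer, wind the turn-bar clockwise past the top (60 minute) mark so that the spring is fully wound, then bring it back down to 20 minutes and leave it there. Leave the ridge cap, sanding pad and entrance disc lying round it undisturbed.

Things in the scene. Friction and masses are not known exactly. Their poses are not given: they have to be found in the camera images.
- timer_bar (a joint): turn-bar angle (rad): 0 = red end at the red zero mark, growing clockwise seen from above, 0.0873 a minute: 20 minutes = 1.745, top mark (60) = 5.236; stops at 0 and 5.76. Steady friction 0.06 N m (1.5 N at 40 mm from the axis), no detents or spring-back: it stays where left (run-down too slow to notice). Starts anywhere from 0 to 25 minutes.
- timer_axis (a point): point on the turn-bar's upright axis at half its height, 63 mm above the bench; x level, towards the red zero mark, z up. The black turn-bar lies straight across the face, centred on the axis: 96 mm long, 13 mm wide, upright sides, 52 to 76 mm above the bench, one end red (the pointer); round skirt 44 mm across under its middle.
- pointer_end (a point): middle of the red end face of the turn-bar, 48 mm out from the turning axis, 63 mm above the bench; its x axis points outward along the bar, z up. With the joint at q the bar points along timer_axis x turned clockwise by q.
- timer_face (a point): centre of the flat white face, 46 mm above the bench; same axes as timer_axis. Marks at its edge: long black every 10 minutes, short every 5, from the thick red zero mark clockwise over 300 degrees to the thick blue top mark (60). 20 minutes is the second long black mark after the red one. Green case 132 mm across with a chrome rim 3 mm above the face.
- bell_top (a point): top of the low chrome bell, 56 mm across, 45 mm above the bench, 98 mm from the turning axis on the zero mark's side. Case and bell stand on a plywood board 222 x 160 x 12 mm (85 mm from the axis away from the bell, 137 mm on the bell's side, 80 mm to each side). The timer is firmly fixed and cannot move.
- ridge_cap: loose folded aluminium ridge cap lying like a tent, 140 mm long (its x), 78 mm wide, 28 mm tall; origin under its middle on the bench. Bystander, its middle 150 to 200 mm from the timer's axis.
- sanding_pad: loose black rubber sanding pad, 110 x 66 x 27 mm; origin under its middle on the bench. Bystander, its middle 150 to 200 mm from the timer's axis.
- entrance_disc: loose maple entrance disc, 75 mm across, 12 mm thick, with a 34 mm hole; origin under its middle on the bench. Bystander, its middle 150 to 200 mm from the timer's axis.

How it is judged (in metres and radians):
On the way:
1. the turn-bar's red end is turned clockwise past the blue top mark (beyond 60 minutes, 5.25 rad) (value of joint timer_bar above 5.25 rad), for 0.1 s.
At the end, for the whole second after the job is handed in: After having been past the top mark, the turn-bar rests with its red end at the 20 minute mark, within 2 minutes (10 degrees) either way, and no longer moves (value of joint timer_bar between 1.571 and 1.92 rad and velocity of joint timer_bar between -0.03 and 0.03 rad/s); the robot touches nothing.
It fails at once if the ridge cap is disturbed (moved over 20 mm) (distance of ridge_cap from where it was at the start of the episode above 0.02 m).
It fails at once if the sanding pad is disturbed (moved over 20 mm) (distance of sanding_pad from where it was at the start of the episode above 0.02 m).
It fails at once if the entrance disc is disturbed (moved over 20 mm) (distance of entrance_disc from where it was at the start of the episode above 0.02 m).
It also fails if it takes over 58 s, if anything falls off the work surface, if the arm or the gripper's body presses on something with over 40 N, if the wrist force passes 120 N, or if a joint passes its speed limit or range.

### The arm

A 6-joint arm with a two-finger parallel gripper is mounted at the origin on the work surface. World frame = base frame: x ahead of the robot, y to its left, z up, the work surface at z = 0. Lengths are in mm, angles in rad, forces in N, time in s.
With the tool pointing down it reaches from about 150 to 775 mm from the base axis. Payload 6.1 kg.
Tool frame: the origin (TCP) lies on the centre line of the jaws, within the pads' length; the fingertips stand 25 mm ahead of it and the grasp point (between the pads) lies 6 mm ahead of it; y points along the fingers, x is the direction in which the jaws open and shut, and the axes are right-handed (so a half turn about y gives the same grasp; the last joint's range is limited). The gripper opens to 85 mm and grips with 20 to 120 N. Pads are 22 mm wide; open, the fingers measure 114 mm over their backs; the gripper's body (76 mm by 85 mm) begins 54 mm behind the grasp point. The pads swing forward as they close: fully open they stand 13 mm farther back than shut.
Start: joints at [1.125, 0.126, -0.04, 1.405, 0, 1.571], TCP at [226.361, 473.676, 256.295] pointing down, gripper open.
Joint ranges: [-2.72, 2.72], [-0.95, 1.95], [-1.27, 1.35], [-1.78, 2.02], [-1.46, 1.47], [-3.14, 3.14]. Speed limits (rad/s): [2.39, 2.39, 3.01, 3.14, 3.14, 3.14].

### API

Orientations are given as a unit quaternion [w, x, y, z].
In Python, from cell import manip gives the robot as it stands.
- The arm moves only by the tool play_rows, never from a script. Its argument "increments" is a list of rows, each an object of numbers: "dx", "dy", "dz": the shift along the tool's x, y, z in cm; "ax", "ay", "az": the turn, a rotation vector about the tool's x, y, z in rad; "fingers": the finger opening in cm, from 0 to 8.54. In form: [{"dx": .., "dy": .., "dz": .., "ax": .., "ay": .., "az": .., "fingers": ..}, ...]. A call has 1 to 12 rows; each row shifts and turns the commanded pose from where the row before left it, along the tool's axes as they then stand; what a row does not reach is not made up. A row lasts 1/10 s, in which the tool goes at most 50 mm and 8.59 degrees, less where a joint would pass 70% of its speed; a pose out of reach is approached as far as the arm can. A call with a gripper value outside its range is refused whole. The fingers move at their own pace and stop on an object; "squeeze" is the grip in N (left out, the last holds). Time passes only in rows, so rows that do not move let the fingers close. It gives the time, the measured TCP pose, the force and the opening at its end, in the units of the state.
- manip.read_state(): the state, without advancing time (a new reading comes with each control period).
- manip.read_camera(name): name is "side" or "top"; returns a dict with "frame" (480x640x3 uint8, blue, green, red), "intrinsics" (3x3 intrinsics, pixels), "rvec" (rotation vector, rad) and "tvec" (3), from world to camera coordinates, as OpenCV has them. Camera axes: x right, y down, z forward; pixel columns grow to the right and rows downward; lengths in mm; the calibration is good to about 2 mm. A picture is of the moment at which its call begins. There is no depth.
- manip.job_done(): hands the job in, once; it reports no verdict.
The state is a dict: "time": time; "joints": joint angles; "joint_velocities": joint speeds; "joint_torque": joint torques, N m; "ee_pos": TCP position; "orientation": TCP orientation; "wrist_force": force on the tool from outside, world axes, zero at the start; "ft_torque": the same for the moment, N m; "finger_gap": opening from 0.0 (shut) to 1.0 (fully open).
Only numpy, scipy, OpenCV 4.12 (cv2) and the standard library are available. Lean on these libraries where they do the work, as an engineer would, in place of code of your own. Each camera call takes 0.05 s, during which the arm holds its last target.

## Working session

There is one attempt and no reset: what is moved stays moved. The work goes in short steps, Python scripts to look and compute and a tool call to move; the robot and the scene stay as the last step left them, time stands still between calls to the robot, and variables do not carry over. Pictures are saved under pics/ and viewed, and the job is handed in when it is done.

Besides the shell and the picture viewer there is one more tool, called after "Request:" as a command line: name --argument value ..., lists and objects as JSON in quotes. play_rows: Moves the arm, as the interface text tells. Its arguments: {"type":"object","properties":{"increments":{"type":"array"},"squeeze":{"type":"number"}},"required":["increments"]}

```bash
ls; mkdir -p pics
python3 - <<'E'
from cell import manip
import cv2,pickle
s=manip.read_state();print(s)
for n in ("top","side"):
    c=manip.read_camera(n);cv2.imwrite(f"pics/{n}0.png",c["frame"]);pickle.dump(c,open(f"{n}0.pkl","wb"))
    print(n,c["intrinsics"],c["rvec"],c["tvec"])
E
```

```text
pics
{'time': 0.0, 'joints': array([ 1.12503743e+00,  1.26389491e-01, -4.06093394e-02,  1.40541714e+00,
       -2.26873254e-05,  1.57077246e+00]), 'joint_velocities': array([-0.00199327,  0.00011183, -0.00040199, -0.00063027, -0.00051147,
       -0.00176417]), 'joint_torque': array([ 1.40734272e-03, -4.35915542e+01,  3.52926064e+01,  1.72762672e-02,
        1.59706115e-04,  1.45099932e-05]), 'ee_pos': array([226.19378651, 473.35792732, 255.52286189]), 'orientation': array([-0.59783502,  0.59845937,  0.37664003, -0.37760027]), 'wrist_force': array([-0.31418368,  0.68600132,  0.21176103]), 'ft_torque': array([ 0.00268579, -0.02427049,  0.00218946]), 'finger_gap': 0.9999249625690997}
top [[509.38317219   0.         317.84093575]
 [  0.         509.38317219 249.24501358]
 [  0.           0.           1.        ]] [ 2.18944577 -2.17094068  0.02498958] [ 12.31179327 538.25850492 844.65637092]
side [[605.50907095   0.         328.29563004]
 [  0.         605.50907095 248.00783372]
 [  0.           0.           1.        ]] [ 2.25784822 -0.37782722  0.1883877 ] [-516.89469647  176.61044927  964.90981337]
```

View pics/top0.png

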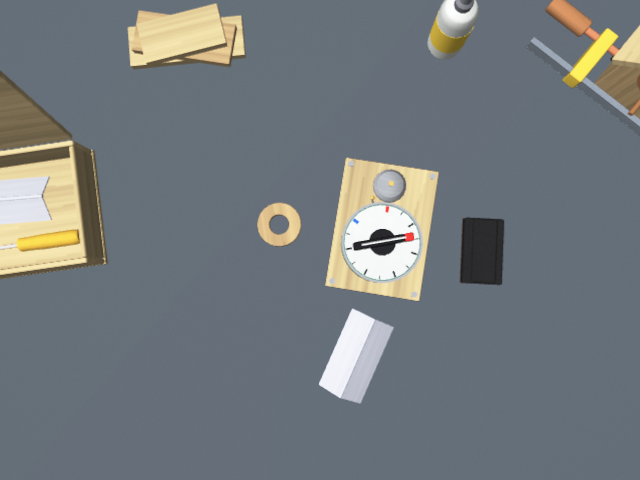

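View pics/side0.png

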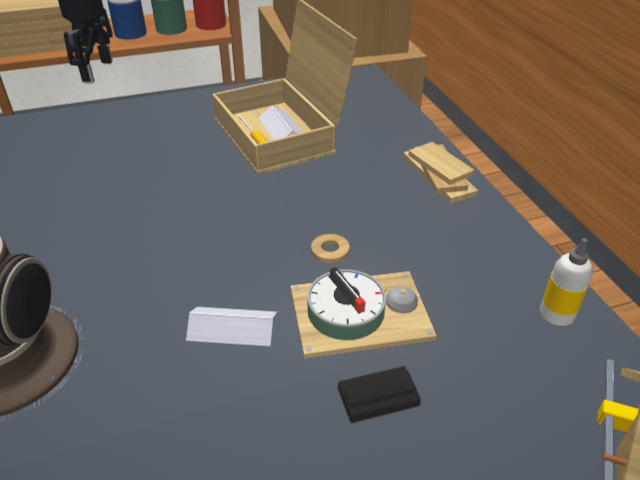

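```bash
cat > h.py <<'E'
import cv2,numpy as np,pickle
def ray(c,uv,z):
    K=c["intrinsics"];R,_=cv2.Rodrigues(np.array(c["rvec"],float));t=np.array(c["tvec"],float).ravel()
    C=-R.T@t;d=R.T@np.linalg.inv(K)@np.array([uv[0],uv[1],1.])
    return C+d*(z-C[2])/d[2]
def proj(c,p):
    return cv2.projectPoints(np.array(p,float).reshape(-1,3),np.array(c["rvec"],float),np.array(c["tvec"],float),c["intrinsics"],None)[0].reshape(-1,2)
E
python3 - <<'E'
from h import *
c=pickle.load(open("top0.pkl","rb"));f=c["frame"]
cv2.imwrite("pics/top0c.png",cv2.resize(f[150:310,320:450],None,fx=4.6,fy=3.7*4.6/4.6,interpolation=cv2.INTER_CUBIC)) if 0 else cv2.imwrite("pics/top0c.png",cv2.resize(f[160:300,320:450],None,fx=4,fy=4,interpolation=cv2.INTER_CUBIC))
c2=pickle.load(open("side0.pkl","rb"));f=c2["frame"]
cv2.imwrite("pics/side0c.png",cv2.resize(f[255:355,285:435],None,fx=5,fy=5,interpolation=cv2.INTER_CUBIC))
E
```

```text
(no output)
```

View pics/top0c.png

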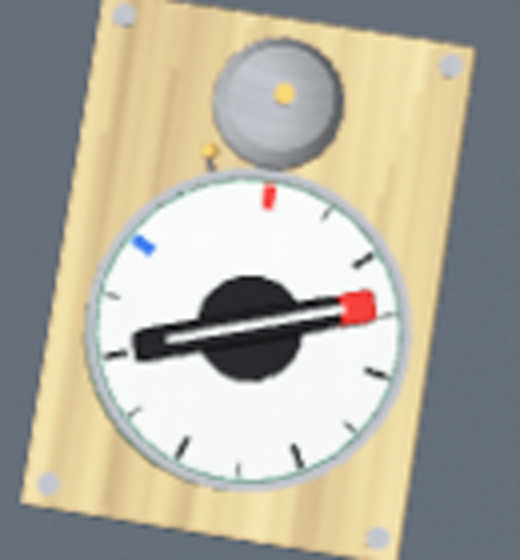

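View pics/side0c.png

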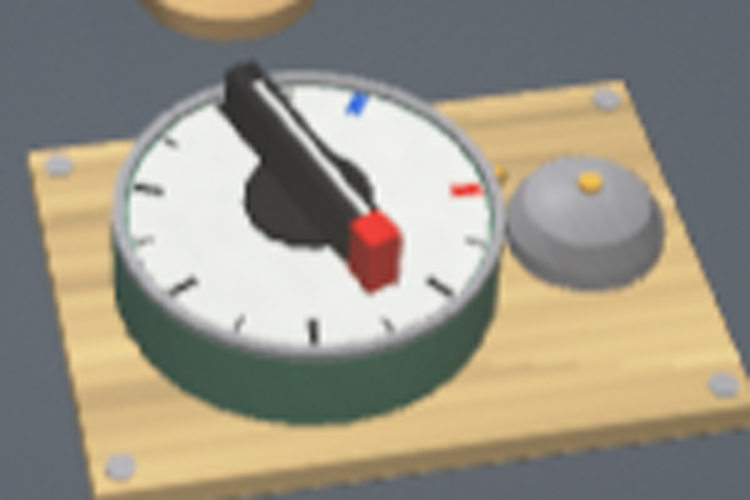

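Run:
```python
from h import *
c=pickle.load(open("top0.pkl","rb"))
P=lambda u,v,z:ray(c,(320+(u+.5)/4-.5,160+(v+.5)/4-.5),z)
ctr=P(248,330,49);red=P(269,196,46);bell=P(285,93,45);blue=P(144,245,46)
rt=P(376,306,76);bt=P(134,346,76)
print("rim",ctr,"bar mid",(rt+bt)/2,"len",np.linalg.norm(rt-bt))
b=P(0,0,0)
cs=[P(u,v,14) for u,v in((124,14),(450,66),(48,484),(377,537))];print("screws",np.round(cs,1))
A=(ctr+(rt+bt)/2)/2
ang=lambda d:np.arctan2(d[1],d[0])
e1=(cs[0]-cs[2]);e2=cs[1]-cs[3]
print("angles red",ang(red-A),"bell",ang(bell-A),np.linalg.norm((bell-A)[:2]),"blue",ang(blue-A),"screws",ang(e1),ang(e2),"bar",ang(rt-bt))
for n,u,v in (("10",364,258),("20",376,374),("30",298,457),("40",183,447),("50",115,354)):print(n,ang(P(u,v,46)-A))
for n,u,v,z in (("disc",279,224,12),("capc",356,356,20),("pad",483,251,27)):print(n,ray(c,(u,v),z))
s=pickle.load(open("side0.pkl","rb"))
Q=lambda u,v,z:ray(s,(285+(u+.5)/5-.5,255+(v+.5)/5-.5),z)
print("side bell",Q(590,180,47),"top",bell,"red",Q(466,190,46),red, "blue",Q(357,104,46),blue)
r2=Q(375,226,76);b2=Q(244,70,76);print("side bar",r2,b2,(r2+b2)/2,ang(r2-b2)); print(rt,bt)
```

```text
rim [548.61315086 -87.01211458  49.        ] bar mid [548.3644577  -87.10610431  76.        ] len 95.46551305111579
screws [[ 685.1  -37.5   14. ]
 [ 663.3 -175.    14. ]
 [ 485.5   -6.8   14. ]
 [ 464.8 -144.3   14. ]]
angles red -0.15517904078156683 bell -0.1539952075060947 98.48450538530129 blue 0.8809636666330332 screws -0.15266782494577633 -0.15383707816295036 bar -1.39897535432361
10 -1.0042057623125273
20 -1.8896714220592075
30 -2.7588370922819263
40 2.6415094440525735
50 1.752324478374065
disc [580.70934009  83.38142891  12.        ]
capc [361.57689341 -48.04460388  20.        ]
pad [ 536.67577534 -255.41431228   27.        ]
side bell [ 643.76128477 -104.72381007   47.        ] top [ 645.80785899 -102.16537935   45.        ] red [602.51456743 -94.78689551  46.        ] [603.41746764 -95.65197129  46.        ] blue [582.95662588 -43.60899931  46.        ] [583.12314283 -45.0808822   46.        ]
side bar [ 555.09559942 -127.59849967   76.        ] [540.12963579 -45.08980926  76.        ] [547.61261761 -86.34415446  76.        ] -1.391360714337431
[ 556.5256512 -134.1359987   76.       ] [540.2032642  -40.07620992  76.        ]
```

Run:
```python
from cell import manip
import numpy as np
from scipy.spatial.transform import Rotation as R
s=manip.read_state();q=s["orientation"]
M=R.from_quat([q[1],q[2],q[3],q[0]]).as_matrix();print(M.round(3))
print("x ang",np.arctan2(M[1,0],M[0,0]))
```

```text
[[ 0.431 -0.001 -0.902]
 [ 0.902 -0.001  0.431]
 [-0.001 -1.    -0.   ]]
x ang 1.124995127562458
```

Request:
play_rows --increments '[{"ay":0.1},{"dx":0}]'

```text
$.increments[0]: bad value
```

Run:
```python
from cell import manip
s=manip.read_state();print(s["joints"],s["ee_pos"],s["orientation"])
```

```text
[ 1.12498615e+00  1.26343083e-01 -4.05256738e-02  1.40539317e+00
 -1.50534370e-05  1.57078735e+00] [226.23323575 473.38288013 255.58549007] [-0.59787887  0.59844054  0.37666488 -0.37753588]
```

Request:
play_rows --increments '[{"dx":0,"dy":0,"dz":0,"ax":0,"ay":0.1,"az":0,"fingers":4},{"dx":0,"dy":0,"dz":0,"ax":0,"ay":0,"az":0,"fingers":4}]' --squeeze 40

```text
time: 0.3
ee_pos: [226.3, 473.5, 255.8]
orientation: [-0.616, 0.617, 0.346, -0.347]
wrist_force: [-0.1, 0.7, -0.9]
finger_gap: 0.691
```

Run:
```python
from cell import manip
s=manip.read_state();print(s["joints"],s["ee_pos"],s["orientation"],s["time"],s["finger_gap"])
```

```text
[ 1.12499954e+00  1.26189110e-01 -4.01653898e-02  1.40540194e+00
  3.58951600e-05  1.67121675e+00] [226.26983281 473.50771708 255.83124834] [-0.6161467   0.61651637  0.34632043 -0.34689043] 0.3 0.6905350274065174
```

Request:
play_rows --increments '[{"dx":0,"dy":0,"dz":0,"ax":0,"ay":-0.14,"az":0,"fingers":4},{"dx":0,"dy":0,"dz":0,"ax":0,"ay":-0.14,"az":0,"fingers":4},{"dx":0,"dy":0,"dz":0,"ax":0,"ay":-0.14,"az":0,"fingers":4},{"dx":0,"dy":0,"dz":0,"ax":0,"ay":-0.14,"az":0,"fingers":4},{"dx":0,"dy":0,"dz":0,"ax":0,"ay":-0.14,"az":0,"fingers":4},{"dx":0,"dy":0,"dz":0,"ax":0,"ay":-0.14,"az":0,"fingers":4},{"dx":0,"dy":0,"dz":0,"ax":0,"ay":-0.14,"az":0,"fingers":4},{"dx":0,"dy":0,"dz":0,"ax":0,"ay":-0.14,"az":0,"fingers":4},{"dx":0,"dy":0,"dz":0,"ax":0,"ay":-0.14,"az":0,"fingers":4},{"dx":0,"dy":0,"dz":0,"ax":0,"ay":-0.14,"az":0,"fingers":4},{"dx":0,"dy":0,"dz":0,"ax":0,"ay":-0.14,"az":0,"fingers":4},{"dx":0,"dy":0,"dz":0,"ax":0,"ay":-0.14,"az":0,"fingers":4}]'

```text
time: 1.5
ee_pos: [226.3, 473.6, 256.0]
orientation: [0.15, -0.15, -0.691, 0.691]
wrist_force: [0.7, 0.0, -0.2]
finger_gap: 0.469
```

Request:
play_rows --increments '[{"dx":0,"dy":0,"dz":0,"ax":0,"ay":-0.14,"az":0,"fingers":4},{"dx":0,"dy":0,"dz":0,"ax":0,"ay":-0.14,"az":0,"fingers":4},{"dx":0,"dy":0,"dz":0,"ax":0,"ay":-0.14,"az":0,"fingers":4},{"dx":0,"dy":0,"dz":0,"ax":0,"ay":-0.14,"az":0,"fingers":4},{"dx":0,"dy":0,"dz":0,"ax":0,"ay":-0.05,"az":0,"fingers":4},{"dx":0,"dy":0,"dz":0,"ax":0,"ay":0,"az":0,"fingers":4}]'

```text
time: 2.1
ee_pos: [226.3, 473.5, 256.0]
orientation: [-0.062, 0.062, -0.704, 0.705]
wrist_force: [0.3, -0.5, -0.3]
finger_gap: 0.469
```

Request:
play_rows --increments '[{"dx":-1.1,"dy":0,"dz":3.04,"ax":0,"ay":0,"az":0,"fingers":4},{"dx":-1.1,"dy":0,"dz":3.04,"ax":0,"ay":0,"az":0,"fingers":4},{"dx":-1.1,"dy":0,"dz":3.04,"ax":0,"ay":0,"az":0,"fingers":4},{"dx":-1.1,"dy":0,"dz":3.04,"ax":0,"ay":0,"az":0,"fingers":4},{"dx":-1.1,"dy":0,"dz":3.04,"ax":0,"ay":0,"az":0,"fingers":4},{"dx":-1.1,"dy":0,"dz":3.04,"ax":0,"ay":0,"az":0,"fingers":4},{"dx":-1.1,"dy":0,"dz":3.04,"ax":0,"ay":0,"az":0,"fingers":4},{"dx":-1.1,"dy":0,"dz":3.04,"ax":0,"ay":0,"az":0,"fingers":4},{"dx":-1.1,"dy":0,"dz":3.04,"ax":0,"ay":0,"az":0,"fingers":4},{"dx":-1.1,"dy":0,"dz":3.04,"ax":0,"ay":0,"az":0,"fingers":4}]'

```text
time: 3.1
ee_pos: [387.6, 192.0, 256.3]
orientation: [0.061, -0.061, 0.704, -0.704]
wrist_force: [0.7, -0.5, -0.5]
finger_gap: 0.468
```

```bash
cat > st.py <<'E'
from cell import manip
import numpy as np
from scipy.spatial.transform import Rotation as R
def st(t=(548,-87)):
    s=manip.read_state();q=s["orientation"]
    M=R.from_quat([q[1],q[2],q[3],q[0]]).as_matrix()
    print("t",s["time"],"j",s["joints"].round(3),"p",s["ee_pos"].round(1),"F",s["wrist_force"].round(1),"T",s["ft_torque"].round(2),"gap",s["finger_gap"].round(3))
    d=np.array([*t,s["ee_pos"][2]])-s["ee_pos"]
    print("xang",np.arctan2(M[1,0],M[0,0])%(2*np.pi),"M",M.round(3).tolist(),"to axis, tool cm",(M.T@d/10).round(3))
E
python3 -c "import st;st.st()"
```

```text
Traceback (most recent call last):
  File "st.py", line 7, in st
    print("t",s["time"],"j",s["joints"].round(3),"p",s["ee_pos"].round(1),"F",s["wrist_force"].round(1),"T",s["ft_torque"].round(2),"gap",s["finger_gap"].round(3))
                                                                                                                                          ^^^^^^^^^^^^^^^^^^^^^
AttributeError: 'float' object has no attribute 'round'
```

Request:
play_rows --increments '[{"dx":-1.1,"dy":0,"dz":3.04,"ax":0,"ay":0,"az":0,"fingers":4},{"dx":-1.1,"dy":0,"dz":3.04,"ax":0,"ay":0,"az":0,"fingers":4},{"dx":-1.1,"dy":0,"dz":3.04,"ax":0,"ay":0,"az":0,"fingers":4},{"dx":-1.1,"dy":0,"dz":3.04,"ax":0,"ay":0,"az":0,"fingers":4},{"dx":-1.1,"dy":0,"dz":3.04,"ax":0,"ay":0,"az":0,"fingers":4},{"dx":-1.1,"dy":0,"dz":3.04,"ax":0,"ay":0,"az":0,"fingers":4},{"dx":-1.1,"dy":0,"dz":3.04,"ax":0,"ay":0,"az":0,"fingers":4},{"dx":-1.1,"dy":0,"dz":3.04,"ax":0,"ay":0,"az":0,"fingers":4},{"dx":-1.1,"dy":0,"dz":3.04,"ax":0,"ay":0,"az":0,"fingers":4},{"dx":-1.1,"dy":0,"dz":3.04,"ax":0,"ay":0,"az":0,"fingers":4},{"dx":0,"dy":0,"dz":0,"ax":0,"ay":0,"az":0,"fingers":4},{"dx":0,"dy":0,"dz":0,"ax":0,"ay":0,"az":0,"fingers":4}]'

```text
time: 4.3
ee_pos: [547.8, -87.6, 255.7]
orientation: [0.06, -0.061, 0.705, -0.704]
wrist_force: [1.1, 0.6, 0.3]
finger_gap: 0.468
```

```bash
sed -i 's/s\["finger_gap"\].round(3)/s["finger_gap"]/' st.py
python3 -c "import st;st.st()"
```

```text
t 4.3 j [-0.159  0.184  0.027  1.416  0.    -1.902] p [547.8 -87.6 255.7] F [1.1 0.6 0.3] T [ 0.02 -0.01  0.02] gap 0.4678478419797362
xang 3.3135992181310736 M [[-0.985, -0.001, 0.171], [-0.171, 0.001, -0.985], [0.001, -1.0, -0.001]] to axis, tool cm [-0.028  0.    -0.057]
```

Request:
play_rows --increments '[{"dx":0,"dy":2.9,"dz":-0.05,"ax":0,"ay":0,"az":0,"fingers":4},{"dx":0,"dy":2.9,"dz":0,"ax":0,"ay":0,"az":0,"fingers":4},{"dx":0,"dy":2.9,"dz":0,"ax":0,"ay":0,"az":0,"fingers":4},{"dx":0,"dy":2.9,"dz":0,"ax":0,"ay":0,"az":0,"fingers":4},{"dx":0,"dy":2.9,"dz":0,"ax":0,"ay":0,"az":0,"fingers":4},{"dx":0,"dy":0,"dz":0,"ax":0,"ay":0,"az":0,"fingers":4},{"dx":0,"dy":0,"dz":0,"ax":0,"ay":0,"az":0,"fingers":4}]'

```text
time: 5.0
ee_pos: [547.3, -85.9, 111.9]
orientation: [0.061, -0.062, 0.705, -0.704]
wrist_force: [1.3, -0.2, 0.1]
finger_gap: 0.467
```

Run:
```python
import st;st.st()
from h import *
from cell import manip
c=manip.read_camera("side");cv2.imwrite("pics/side1c.png",cv2.resize(c["frame"][180:355,265:435],None,fx=3.4,fy=3.4,interpolation=cv2.INTER_CUBIC))
```

```text
t 5.0 j [-0.156  0.219 -0.247  1.105  0.    -1.901] p [547.3 -85.9 111.9] F [ 1.3 -0.2  0.1] T [-0.03  0.01  0.01] gap 0.4672605936091164
xang 3.3160969258826376 M [[-0.985, -0.001, 0.174], [-0.174, 0.0, -0.985], [0.001, -1.0, -0.0]] to axis, tool cm [-0.045 -0.     0.122]
```

View pics/side1c.png

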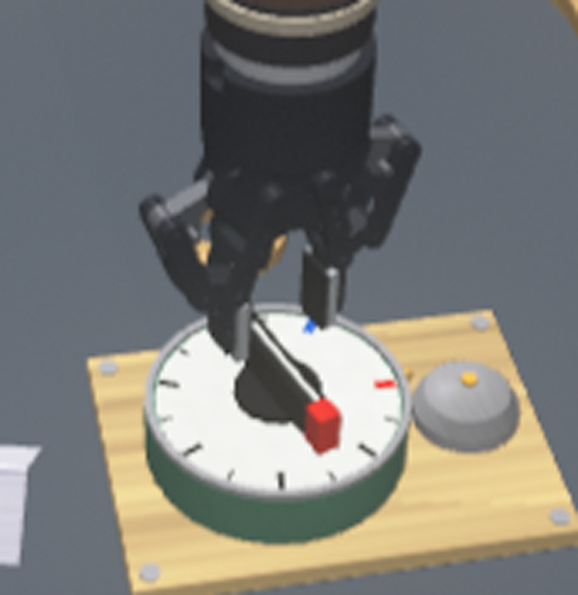

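Run:
```python
from h import *
c=pickle.load(open("side0.pkl","rb"))
x=np.array([.985,.174]);zz=np.array([.174,-.985]);p=np.array([547.3,-85.9])
for sx in(-20,20):
  for z in (80,87,93,100):
    pt=[*(p+sx*x+11*zz),z];u=proj(c,pt)[0];print(sx,z,((u-[265,180])*3.4).round(0))
```

```text
-20 80 [251. 375.]
-20 87 [251. 364.]
-20 93 [251. 355.]
-20 100 [252. 344.]
20 80 [323. 346.]
20 87 [323. 336.]
20 93 [324. 327.]
20 100 [324. 316.]
```

Request:
play_rows --increments '[{"dx":-0.05,"dy":1.0,"dz":0.1,"ax":0,"ay":0,"az":0,"fingers":4},{"dx":0,"dy":1.0,"dz":0,"ax":0,"ay":0,"az":0,"fingers":4},{"dx":0,"dy":1.0,"dz":0,"ax":0,"ay":0,"az":0,"fingers":4},{"dx":0,"dy":0,"dz":0,"ax":0,"ay":0,"az":0,"fingers":4},{"dx":0,"dy":0,"dz":0,"ax":0,"ay":0,"az":0,"fingers":4}]'

```text
time: 5.55
ee_pos: [548.2, -87.7, 80.9]
orientation: [0.061, -0.062, 0.705, -0.704]
wrist_force: [-0.3, 0.2, 0.5]
finger_gap: 0.47
```

```bash
python3 -c "import st;st.st()"
```

```text
t 5.55 j [-0.159  0.24  -0.292  1.04   0.    -1.903] p [548.2 -87.7  80.9] F [-0.3  0.2  0.5] T [-0.03 -0.01  0.  ] gap 0.4697660009374389
xang 3.314832742054836 M [[-0.985, -0.001, 0.172], [-0.172, 0.0, -0.985], [0.001, -1.0, -0.0]] to axis, tool cm [ 0.01   0.    -0.071]
```

Now close with a moderate grip.

Request:
play_rows --increments '[{"dx":0,"dy":0,"dz":-0.05,"ax":0,"ay":0,"az":0,"fingers":1.5},{"dx":0,"dy":0,"dz":0,"ax":0,"ay":0,"az":0,"fingers":1.0},{"dx":0,"dy":0,"dz":0,"ax":0,"ay":0,"az":0,"fingers":0.8},{"dx":0,"dy":0,"dz":0,"ax":0,"ay":0,"az":0,"fingers":0.8},{"dx":0,"dy":0,"dz":0,"ax":0,"ay":0,"az":0,"fingers":0.8},{"dx":0,"dy":0,"dz":0,"ax":0,"ay":0,"az":0,"fingers":0.8},{"dx":0,"dy":0,"dz":0,"ax":0,"ay":0,"az":0,"fingers":0.8}]' --squeeze 40

```text
time: 6.25
ee_pos: [548.7, -87.2, 81.8]
orientation: [-0.061, 0.061, -0.704, 0.705]
wrist_force: [-1.4, -0.1, 5.5]
finger_gap: 0.139
```

```bash
python3 -c "import st;st.st()"
```

```text
t 6.25 j [-0.158  0.239 -0.291  1.04  -0.    -1.902] p [548.7 -87.2  81.8] F [-1.4 -0.1  5.5] T [0.08 0.31 0.  ] gap 0.1390197613525384
xang 3.3150186131217745 M [[-0.985, 0.001, 0.173], [-0.173, -0.0, -0.985], [-0.001, -1.0, 0.0]] to axis, tool cm [ 0.062 -0.    -0.031]
```

Request:
play_rows --increments '[{"dx":0,"dy":0,"dz":0,"ax":0,"ay":0.07,"az":0,"fingers":0.8},{"dx":0,"dy":0,"dz":0,"ax":0,"ay":0.1,"az":0,"fingers":0.8},{"dx":0,"dy":0,"dz":0,"ax":0,"ay":0.1,"az":0,"fingers":0.8},{"dx":0,"dy":0,"dz":0,"ax":0,"ay":0.1,"az":0,"fingers":0.8},{"dx":0,"dy":0,"dz":0,"ax":0,"ay":0.1,"az":0,"fingers":0.8},{"dx":0,"dy":0,"dz":0,"ax":0,"ay":0.1,"az":0,"fingers":0.8}]'

```text
time: 6.85
ee_pos: [549.1, -87.3, 81.8]
orientation: [-0.14, 0.141, 0.693, -0.693]
wrist_force: [0.1, -0.5, 3.7]
finger_gap: 0.138
```

Run:
```python
import st;st.st()
from h import *
from cell import manip
c=manip.read_camera("side");cv2.imwrite("pics/side2c.png",cv2.resize(c["frame"][180:355,265:435],None,fx=3.4,fy=3.4,interpolation=cv2.INTER_CUBIC))
```

```text
t 6.85 j [-0.158  0.239 -0.291  1.039 -0.    -1.328] p [549.1 -87.3  81.8] F [ 0.1 -0.5  3.7] T [-0.03 -0.05  0.04] gap 0.137977531584511
xang 2.7410202309299994 M [[-0.921, 0.001, -0.39], [0.39, -0.0, -0.921], [-0.001, -1.0, -0.0]] to axis, tool cm [ 0.11  -0.     0.018]
```

View pics/side2c.png

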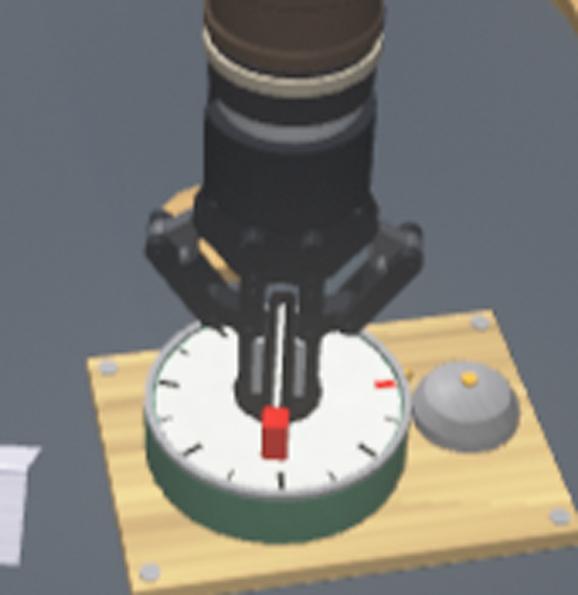

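Request:
play_rows --increments '[{"dx":0,"dy":0,"dz":0,"ax":0,"ay":0.14,"az":0,"fingers":0.8},{"dx":0,"dy":0,"dz":0,"ax":0,"ay":0.14,"az":0,"fingers":0.8},{"dx":0,"dy":0,"dz":0,"ax":0,"ay":0.14,"az":0,"fingers":0.8},{"dx":0,"dy":0,"dz":0,"ax":0,"ay":0.14,"az":0,"fingers":0.8},{"dx":0,"dy":0,"dz":0,"ax":0,"ay":0.14,"az":0,"fingers":0.8},{"dx":0,"dy":0,"dz":0,"ax":0,"ay":0.14,"az":0,"fingers":0.8},{"dx":0,"dy":0,"dz":0,"ax":0,"ay":0.14,"az":0,"fingers":0.8},{"dx":0,"dy":0,"dz":0,"ax":0,"ay":0.14,"az":0,"fingers":0.8},{"dx":0,"dy":0,"dz":0,"ax":0,"ay":0.14,"az":0,"fingers":0.8},{"dx":0,"dy":0,"dz":0,"ax":0,"ay":0.14,"az":0,"fingers":0.8},{"dx":0,"dy":0,"dz":0,"ax":0,"ay":0.14,"az":0,"fingers":0.8},{"dx":0,"dy":0,"dz":0,"ax":0,"ay":0.14,"az":0,"fingers":0.8}]'

```text
time: 8.1
ee_pos: [549.4, -88.3, 81.8]
orientation: [-0.609, 0.611, 0.358, -0.358]
wrist_force: [1.8, -4.8, 3.3]
finger_gap: 0.14
```

```bash
python3 -c "import st;st.st()"
```

```text
t 8.1 j [-0.158  0.239 -0.291  1.039 -0.002  0.352] p [549.4 -88.3  81.8] F [ 1.8 -4.8  3.3] T [-0.86 -0.32  0.13] gap 0.14006476517294641
xang 1.0606353045449262 M [[0.488, 0.002, -0.873], [0.873, -0.003, 0.488], [-0.001, -1.0, -0.003]] to axis, tool cm [ 0.042 -0.001  0.189]
```

Request:
play_rows --increments '[{"dx":0,"dy":0,"dz":0,"ax":0,"ay":0.14,"az":0,"fingers":0.8},{"dx":0,"dy":0,"dz":0,"ax":0,"ay":0.14,"az":0,"fingers":0.8},{"dx":0,"dy":0,"dz":0,"ax":0,"ay":0.14,"az":0,"fingers":0.8},{"dx":0,"dy":0,"dz":0,"ax":0,"ay":0.14,"az":0,"fingers":0.8},{"dx":0,"dy":0,"dz":0,"ax":0,"ay":0.14,"az":0,"fingers":0.8},{"dx":0,"dy":0,"dz":0,"ax":0,"ay":0.14,"az":0,"fingers":0.8},{"dx":0,"dy":0,"dz":0,"ax":0,"ay":0.14,"az":0,"fingers":0.8},{"dx":0,"dy":0,"dz":0,"ax":0,"ay":0.14,"az":0,"fingers":0.8},{"dx":0,"dy":0,"dz":0,"ax":0,"ay":0.14,"az":0,"fingers":0.8},{"dx":0,"dy":0,"dz":0,"ax":0,"ay":0.14,"az":0,"fingers":0.8},{"dx":0,"dy":0,"dz":0,"ax":0,"ay":0.14,"az":0,"fingers":0.8},{"dx":0,"dy":0,"dz":0,"ax":0,"ay":0.14,"az":0,"fingers":0.8}]'

```text
time: 9.3
ee_pos: [548.3, -88.5, 81.8]
orientation: [-0.672, 0.674, -0.215, 0.216]
wrist_force: [-2.5, -4.8, 6.5]
finger_gap: 0.142
```

Request:
play_rows --increments '[{"dx":0,"dy":0,"dz":0,"ax":0,"ay":0.14,"az":0,"fingers":0.8},{"dx":0,"dy":0,"dz":0,"ax":0,"ay":0.12,"az":0,"fingers":0.8},{"dx":0,"dy":0,"dz":0,"ax":0,"ay":0,"az":0,"fingers":0.8},{"dx":0,"dy":0,"dz":0,"ax":0,"ay":0,"az":0,"fingers":0.8},{"dx":0,"dy":0,"dz":0,"ax":0,"ay":0,"az":0,"fingers":0.8}]'

```text
time: 9.8
ee_pos: [548.2, -88.4, 81.8]
orientation: [-0.64, 0.642, -0.299, 0.3]
wrist_force: [-3.2, -4.7, 6.6]
finger_gap: 0.14
```

Run:
```python
import st;st.st()
from h import *
from cell import manip
a=manip.read_camera("side")["frame"][180:355,265:435];b=manip.read_camera("top")["frame"][155:330,300:470]
cv2.imwrite("pics/s3.png",cv2.resize(np.hstack([a,b]),None,fx=2.3,fy=2.3,interpolation=cv2.INTER_CUBIC))
```

```text
t 9.8 j [-0.159  0.238 -0.291  1.041 -0.003  2.286] p [548.2 -88.4  81.8] F [-3.2 -4.7  6.6] T [-0.82  0.59  0.  ] gap 0.13955775145210841
xang 5.408992834391238 M [[0.642, -0.0, 0.767], [-0.767, -0.003, 0.642], [0.002, -1.0, -0.002]] to axis, tool cm [-0.121 -0.     0.073]
```

View pics/s3.png

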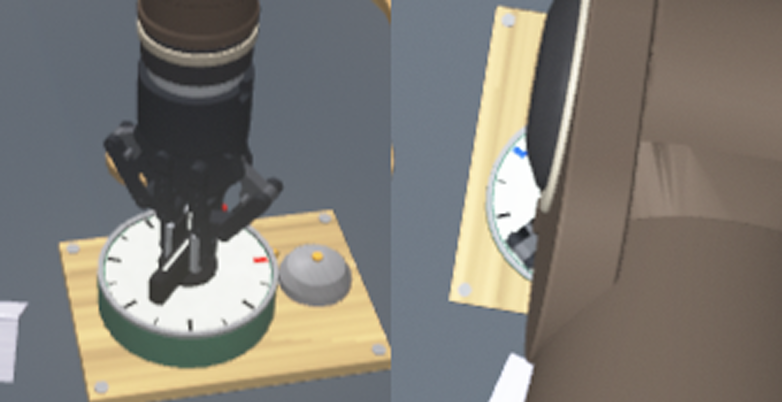

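Run:
```python
from h import *
s=pickle.load(open("side0.pkl","rb"));t=pickle.load(open("top0.pkl","rb"))
for q in (5.236,5.3,5.43,5.5):
  a=-.154-q; 
  for n,c,o in(("side",s,(265,180)),("top",t,(130,155))):   # hstack offset for top: 300-170
    tail=[548-48*np.cos(a),-87-48*np.sin(a),64]; rd=[548+48*np.cos(a),-87+48*np.sin(a),76]
    print(q,n,((proj(c,[tail,rd])-o)*2.3).round(0).tolist())
```

```text
5.236 side [[165.0, 297.0], [208.0, 197.0]]
5.236 top [[635.0, 244.0], [528.0, 154.0]]
5.3 side [[161.0, 296.0], [212.0, 198.0]]
5.3 top [[632.0, 247.0], [530.0, 151.0]]
5.43 side [[153.0, 293.0], [219.0, 200.0]]
5.43 top [[626.0, 254.0], [537.0, 144.0]]
5.5 side [[149.0, 291.0], [223.0, 202.0]]
5.5 top [[622.0, 257.0], [541.0, 141.0]]
```

Request:
play_rows --increments '[{"dx":0,"dy":0,"dz":0,"ax":0,"ay":0.12,"az":0,"fingers":0.8},{"dx":0,"dy":0,"dz":0,"ax":0,"ay":0,"az":0,"fingers":0.8},{"dx":0,"dy":0,"dz":0,"ax":0,"ay":0,"az":0,"fingers":0.8},{"dx":0,"dy":0,"dz":0,"ax":0,"ay":0,"az":0,"fingers":0.8}]'

```text
time: 10.3
ee_pos: [548.2, -88.3, 81.8]
orientation: [-0.621, 0.622, -0.337, 0.338]
wrist_force: [-3.1, -4.0, 6.0]
finger_gap: 0.142
```

Run:
```python
import st;st.st()
from h import *
from cell import manip
a=manip.read_camera("side")["frame"][255:325,295:395]
cv2.imwrite("pics/s4.png",cv2.resize(a,None,fx=7,fy=7,interpolation=cv2.INTER_CUBIC))
s=pickle.load(open("side0.pkl","rb"))
for q in (5.25,5.4,5.55):
  a=-.154-q; 
  cc=[[548-48*np.cos(a)+w*6.5*np.sin(a),-87-48*np.sin(a)-w*6.5*np.cos(a),76] for w in(-1,1)]
  print(q,((proj(s,cc)-(295,255))*7).round(0).tolist())
```

```text
t 10.3 j [-0.158  0.238 -0.292  1.041 -0.003  2.406] p [548.2 -88.3  81.8] F [-3.1 -4.   6. ] T [-0.81  0.6  -0.07] gap 0.1417343726916784
xang 5.2890621046681945 M [[0.545, -0.0, 0.838], [-0.838, -0.003, 0.545], [0.002, -1.0, -0.002]] to axis, tool cm [-0.122 -0.     0.057]
5.25 [[264.0, 334.0], [318.0, 348.0]]
5.4 [[237.0, 321.0], [288.0, 341.0]]
5.55 [[213.0, 306.0], [259.0, 331.0]]
```

View pics/s4.png

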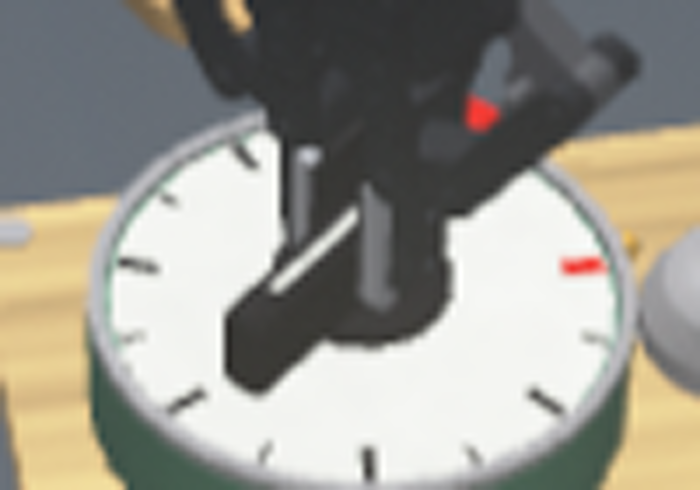

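Request:
play_rows --increments '[{"dx":0,"dy":0,"dz":0,"ax":0,"ay":-0.14,"az":0,"fingers":0.8},{"dx":0,"dy":0,"dz":0,"ax":0,"ay":-0.14,"az":0,"fingers":0.8},{"dx":0,"dy":0,"dz":0,"ax":0,"ay":-0.14,"az":0,"fingers":0.8},{"dx":0,"dy":0,"dz":0,"ax":0,"ay":-0.14,"az":0,"fingers":0.8},{"dx":0,"dy":0,"dz":0,"ax":0,"ay":-0.14,"az":0,"fingers":0.8},{"dx":0,"dy":0,"dz":0,"ax":0,"ay":-0.14,"az":0,"fingers":0.8},{"dx":0,"dy":0,"dz":0,"ax":0,"ay":-0.14,"az":0,"fingers":0.8},{"dx":0,"dy":0,"dz":0,"ax":0,"ay":-0.14,"az":0,"fingers":0.8},{"dx":0,"dy":0,"dz":0,"ax":0,"ay":-0.14,"az":0,"fingers":0.8},{"dx":0,"dy":0,"dz":0,"ax":0,"ay":-0.14,"az":0,"fingers":0.8},{"dx":0,"dy":0,"dz":0,"ax":0,"ay":-0.14,"az":0,"fingers":0.8},{"dx":0,"dy":0,"dz":0,"ax":0,"ay":-0.14,"az":0,"fingers":0.8}]'

```text
time: 11.55
ee_pos: [549.3, -88.5, 81.8]
orientation: [-0.664, 0.666, 0.24, -0.239]
wrist_force: [0.6, -4.2, 3.5]
finger_gap: 0.145
```

Request:
play_rows --increments '[{"dx":0,"dy":0,"dz":0,"ax":0,"ay":-0.14,"az":0,"fingers":0.8},{"dx":0,"dy":0,"dz":0,"ax":0,"ay":-0.14,"az":0,"fingers":0.8},{"dx":0,"dy":0,"dz":0,"ax":0,"ay":-0.14,"az":0,"fingers":0.8},{"dx":0,"dy":0,"dz":0,"ax":0,"ay":-0.14,"az":0,"fingers":0.8},{"dx":0,"dy":0,"dz":0,"ax":0,"ay":-0.14,"az":0,"fingers":0.8},{"dx":0,"dy":0,"dz":0,"ax":0,"ay":-0.14,"az":0,"fingers":0.8},{"dx":0,"dy":0,"dz":0,"ax":0,"ay":-0.14,"az":0,"fingers":0.8},{"dx":0,"dy":0,"dz":0,"ax":0,"ay":-0.14,"az":0,"fingers":0.8},{"dx":0,"dy":0,"dz":0,"ax":0,"ay":-0.14,"az":0,"fingers":0.8},{"dx":0,"dy":0,"dz":0,"ax":0,"ay":-0.14,"az":0,"fingers":0.8},{"dx":0,"dy":0,"dz":0,"ax":0,"ay":-0.14,"az":0,"fingers":0.8},{"dx":0,"dy":0,"dz":0,"ax":0,"ay":-0.14,"az":0,"fingers":0.8}]'

```text
time: 12.75
ee_pos: [549.3, -87.4, 81.8]
orientation: [-0.265, 0.266, 0.656, -0.655]
wrist_force: [0.4, 0.4, 3.3]
finger_gap: 0.144
```

Request:
play_rows --increments '[{"dx":0,"dy":0,"dz":0,"ax":0,"ay":-0.14,"az":0,"fingers":0.8},{"dx":0,"dy":0,"dz":0,"ax":0,"ay":-0.14,"az":0,"fingers":0.8},{"dx":0,"dy":0,"dz":0,"ax":0,"ay":-0.1,"az":0,"fingers":0.8},{"dx":0,"dy":0,"dz":0,"ax":0,"ay":-0.06,"az":0,"fingers":0.8},{"dx":0,"dy":0,"dz":0,"ax":0,"ay":0,"az":0,"fingers":0.8},{"dx":0,"dy":0,"dz":0,"ax":0,"ay":0,"az":0,"fingers":0.8}]'

```text
time: 13.35
ee_pos: [549.0, -87.2, 81.8]
orientation: [-0.118, 0.119, 0.697, -0.697]
wrist_force: [0.3, -0.1, 5.8]
finger_gap: 0.14
```

Run:
```python
import st;st.st()
from h import *
from cell import manip
a=manip.read_camera("side")["frame"][255:355,285:435]
cv2.imwrite("pics/s5.png",cv2.resize(a,None,fx=5,fy=5,interpolation=cv2.INTER_CUBIC))
s=pickle.load(open("side0.pkl","rb"))
for q in (1.57,1.745,1.92):
  a=-.154-q; 
  cc=[[548+48*np.cos(a)+w*6.5*np.sin(a),-87+48*np.sin(a)-w*6.5*np.cos(a),76] for w in(-1,1)]
  print(q,((proj(s,cc)-(285,255))*5).round(0).tolist())
```

```text
t 13.35 j [-0.158  0.239 -0.291  1.04   0.    -1.392] p [549.  -87.2  81.8] F [ 0.3 -0.1  5.8] T [-0.01 -0.05  0.06] gap 0.1395844890121646
xang 2.804704391408193 M [[-0.944, 0.001, -0.331], [0.331, -0.0, -0.944], [-0.001, -1.0, -0.0]] to axis, tool cm [ 0.106 -0.     0.011]
1.57 [[359.0, 247.0], [318.0, 252.0]]
1.745 [[333.0, 251.0], [292.0, 251.0]]
1.92 [[306.0, 252.0], [265.0, 246.0]]
```

View pics/s5.png

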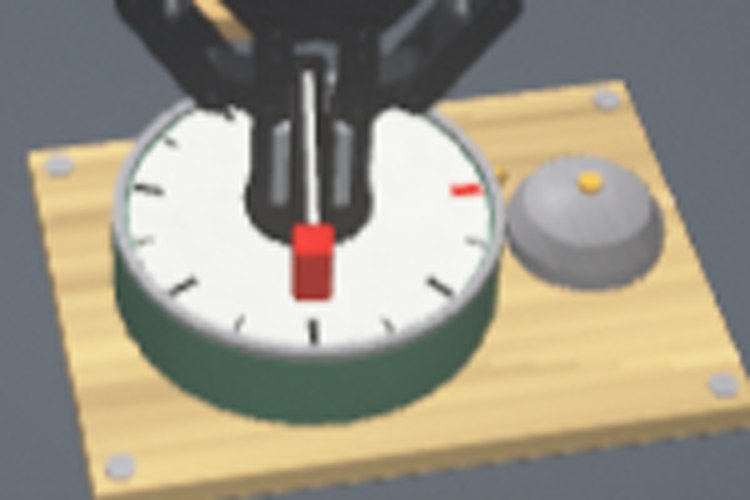

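The red end face spans (293–333, 253), which matches the 1.745 rad prediction, and it points at the 20 mark (313,330). I'll release and lift.

Request:
play_rows --increments '[{"dx":0,"dy":0,"dz":0,"ax":0,"ay":0,"az":0,"fingers":3},{"dx":0,"dy":0,"dz":0,"ax":0,"ay":0,"az":0,"fingers":3.5},{"dx":0,"dy":0,"dz":0,"ax":0,"ay":0,"az":0,"fingers":3.5},{"dx":0,"dy":0,"dz":0,"ax":0,"ay":0,"az":0,"fingers":3.5},{"dx":0,"dy":-1,"dz":0,"ax":0,"ay":0,"az":0,"fingers":3.5},{"dx":0,"dy":-2,"dz":0,"ax":0,"ay":0,"az":0,"fingers":3.5},{"dx":0,"dy":-3,"dz":0,"ax":0,"ay":0,"az":0,"fingers":3.5},{"dx":0,"dy":-3,"dz":0,"ax":0,"ay":0,"az":0,"fingers":3.5},{"dx":0,"dy":-3,"dz":0,"ax":0,"ay":0,"az":0,"fingers":3.5},{"dx":0,"dy":0,"dz":0,"ax":0,"ay":0,"az":0,"fingers":3.5},{"dx":0,"dy":0,"dz":0,"ax":0,"ay":0,"az":0,"fingers":3.5}]'

```text
time: 14.5
ee_pos: [548.9, -87.2, 202.4]
orientation: [-0.118, 0.119, 0.697, -0.697]
wrist_force: [0.6, -0.7, -1.2]
finger_gap: 0.411
```

Run:
```python
import st;st.st()
from h import *
from cell import manip
f=manip.read_camera("side")["frame"]
cv2.imwrite("pics/s6full.png",f)
cv2.imwrite("pics/s6.png",cv2.resize(f[255:355,285:435],None,fx=5,fy=5,interpolation=cv2.INTER_CUBIC))
```

```text
t 14.5 j [-0.158  0.187 -0.085  1.297  0.    -1.392] p [548.9 -87.2 202.4] F [ 0.6 -0.7 -1.2] T [ 0.01  0.02 -0.02] gap 0.41118403899390216
xang 2.8050066252648223 M [[-0.944, 0.002, -0.33], [0.33, -0.0, -0.944], [-0.002, -1.0, -0.0]] to axis, tool cm [ 0.091 -0.     0.01 ]
```

View pics/s6.png

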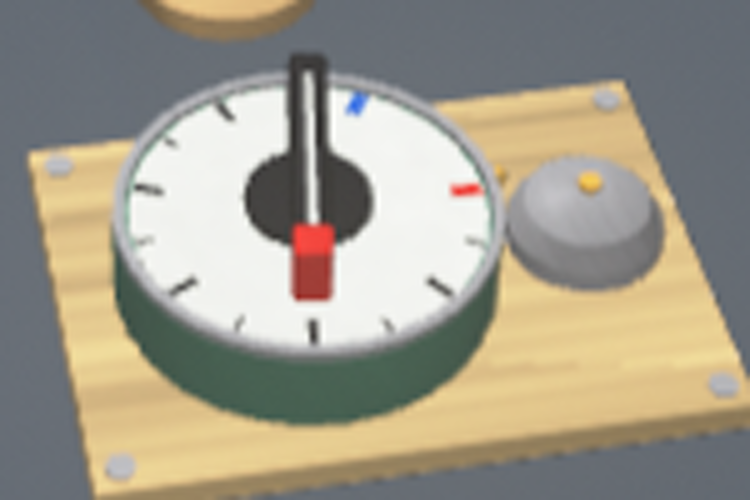

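View pics/s6full.png

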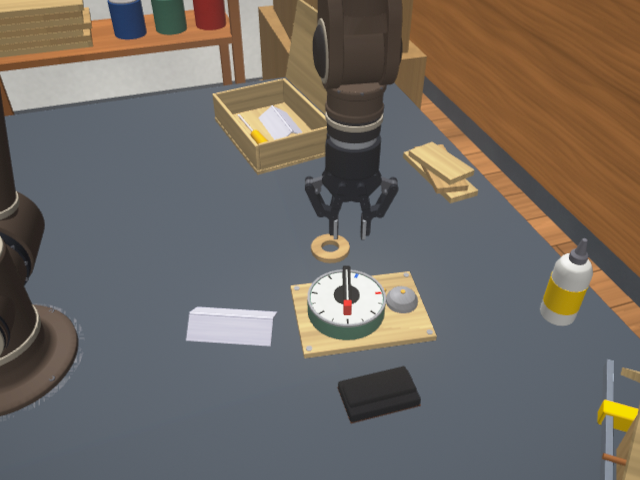

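The bar still points at the 20 mark after release. The gripper is clear, and the cap, pad and disc are at their original pixels.

```bash
python3 -c "
from cell import manip
print(manip.job_done())"
```

```text
the job is handed in; nothing more can be done
None
```

The timer is wound and set back to 20 minutes, and the job was handed in at about 14.6 s of the 58 s allowed. No verdict is reported on hand-in.

- **Winding:** I gripped the turn-bar over its axis at about 14 minutes and turned it clockwise past the blue 60 mark. The tool angle put it at about 5.55 rad and the picture read about 5.5 rad, a small disagreement. Both are past the 5.25 rad needed and short of the 5.76 stop. I held it there for over 0.3 s.
- **Setting:** I turned it back with the same grip, released it and lifted the gripper 12 cm clear.
- **Last checks:** The final side picture shows the red end on the 20-minute mark, matching the position predicted for 1.745 rad. It had not shifted when the gripper let go. The ridge cap, sanding pad and entrance disc look unmoved. The wrist force readings I took stayed below about 10 N.

No check failed. I did not take a top picture after the release, so the final angle rests on the side camera and the tool angle.

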